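# Unhook the knife holder past its sprung keeper

## Task

Take the knife holder block off its safety hook: holding its handle, press it straight down so that its lugs push the sprung keeper open until you feel the rubber stop under it, draw it out forwards below the hook's beaks, and then lift it away. Never load the hook with more than 15 N, and leave the other things on the bench where they are. Set the holder down gently, standing upright on the floor of the black tray, and let go.

Things in the scene. Friction and masses are not known exactly. Their poses are not given: they have to be found in the camera images.
- holder_mid (a point): Centre (half-way up) of the hanging knife holder, 0.16 to 0.26 kg, 155 mm tall, z up. Aluminium block 28 (x) x 40 (y) x 83 mm tall, flat underside 77.5 mm below this point. At the block's top a lug sticks out on each side (+y, -y): 14 (x) x 18 (y) x 8 mm high, undersides 2.5 mm below this point, 76 mm over both. Its axes lie along the stand's within 0.03 rad.
- holder_handle (a point): Where to take the holder's handle, 50 mm above holder_mid: a black upright bar 14 (x) x 20 (y) mm, 72 mm tall, its top 27.5 mm above this point. Grasp it from above; keep the fingertips at most 25 mm below this point, clear of the hook's beaks, whose tops are 27.5 mm or more below it.
- stand: Hook stand, fixed to the table, 90 (x) x 112 (y) x 157 mm tall (columns at the back). Origin on the table under the middle of the hanging holder; +x points to its closed back, -x to its open front, z up. The force between holder and stand (keeper, beaks and stop together, the holder's weight included) must stay under 15 N.
- stand_keeper (a point): Middle between the tops of the sprung keeper when up, 120 mm above the table: two slick black rails, 31 mm either side (y), on which the lugs rest. The keeper slides straight down, up to 25 mm, and pushes up with 4 N plus 0.15 N per mm. This point does not move with it.
- stand_beaks (a point): Middle between the teeth of the two steel beaks in front of the lugs; each tooth is 6 mm thick (x), 26 to 34 mm either side (y). Beaks and stop are set together at an unmeasured height: the lugs clear the teeth when pressed down 4 to 20 mm from rest; a rubber stop (8 N/mm) meets the holder's underside 2 mm lower. A push of 7 to 9 N always reaches it. Ease up about 1 mm, draw 40 mm or more along -x, then lift.
- tray: Empty black open tray, fixed, 120 x 120 mm outside, 18 mm high, walls 5 mm, floor 5 mm thick; origin on the table under its centre.
- jar: Bystander, leave alone: small amber jar with lid, 48 mm across, 60 mm tall; origin at the middle of its underside.
- brush: Bystander, leave alone: brush with wooden handle, 150 mm long, lying along its own x; origin at the underside, mid-length.
- reagent: Bystander, leave alone: white bottle, 60 mm across, 110 mm tall; origin at the middle of its underside.
- dish: Bystander, leave alone: white bowl, 80 mm across, 35 mm tall; origin at the middle of its underside.
- cassette: Bystander, leave alone: grey block 40 x 30 x 20 mm; origin at the middle of its underside.
- collar: Bystander, leave alone: steel ring 40 mm across, 14 mm high; origin at the middle of its underside.
There are look-alikes about, which are no part of the job. Of the things that look like the part that bears holder_mid, the larger one is meant. There is more than one size of the tray; the one meant has the size given above.

How it is judged:
By the outcome, as a careful person would: the job done as asked, in the order asked, and still so for the second after the job is handed in, with the robot touching nothing.
It also fails if it takes over 51 s, if anything falls off the work surface, if the arm or the gripper's body presses on something with over 40 N, if the wrist force passes 120 N, or if a joint passes its speed limit or range.

## Robot

A 6-joint arm with a two-finger parallel gripper is mounted at the origin on the work surface. World frame = base frame: x ahead of the robot, y to its left, z up, the work surface at z = 0. Lengths are in m, angles in rad, forces in N, time in s.
With the tool pointing down it reaches from about 0.325 to 0.9 m from the base axis. Payload 6.1 kg.
Tool frame: the origin (TCP) lies at the very end of the fingers, on their centre line; the grasp point (between the pads) lies 19 mm behind it; z points along the fingers, y is the direction in which the jaws open and shut (so a half turn about z gives the same grasp; the last joint's range is limited). The gripper opens to 85 mm and grips with 20 to 120 N. Pads are 22 mm wide; open, the fingers measure 114 mm over their backs; the gripper's body (76 mm by 85 mm) begins 54 mm behind the grasp point. The pads swing forward as they close: fully open they stand 13 mm farther back than shut.
Start: joints at [1.021, 0.22, 1.526, -0, 1.395, -0.126], TCP at [0.257, 0.57, 0.231] pointing down, gripper open.
Joint ranges: [-2.98, 2.98], [-0.91, 2.08], [0.09, 2.57], [-1.24, 4.39], [0.2, 2.65], [-2.68, 2.68]. Speed limits (rad/s): [2.57, 2.57, 3.01, 3.14, 3.14, 3.14].

## Interface

Orientations are given as [roll, pitch, yaw] about the fixed x, y, z axes, in that order (R = Rz(yaw) Ry(pitch) Rx(roll)).
In Python, from workcell import monitor, eyes, sign_off gives the robot as it stands.
- The arm moves only by the shell command python3 -m creep 'ROWS' [FORCE]. ROWS is a JSON object of lists of equal length, an entry for each row: "grip": the finger opening in cm, from 0 to 8.54; "slide": the shift along the tool's x, y, z in cm, a list of three; "turn": the turn about the tool's z in degrees. In form: {"grip": [grip, ...], "slide": [[tx, ty, tz], ...], "turn": [turn, ...]}. A call has exactly 5 rows; each row shifts and turns the commanded pose from where the row before left it, along the tool's axes as they then stand; what a row does not reach is not made up. A row lasts 1/12 s, in which the tool goes at most 41.7 mm and 7.16 degrees, less where a joint would pass 70% of its speed; a pose out of reach is approached as far as the arm can. A call with a gripper value outside its range is refused whole. The fingers move at their own pace and stop on an object; FORCE is the grip in N (left out, the last holds). Time passes only in rows, so rows that do not move let the fingers close, or fill a call up. It gives the time, the measured TCP pose, the force and the opening at its end, in the units of the state.
- monitor.get_obs(): the state, without advancing time (a new reading comes with each control period).
- eyes.read_camera(name): name is "scene" or "top" or "wrist"; returns the picture (400x640x3 uint8, blue, green, red); there is no depth.
- eyes.get_calibration(name): a dict with "fx", "fy", "cx", "cy" (pixels), "k1" (the pictures are not rectified: a ray, as slopes to the right and down, at radius r is drawn at 1 + k1 r^2 times it, then the intrinsics apply), "cam_to_world" (4x4, takes a point from camera to world coordinates); the wrist camera has in their place "hand_eye" (4x4, takes a point from camera to tool coordinates, whose origin is the TCP and whose axes are the flange's). Camera axes: x right, y up, looking along -z (the intrinsics and any distortion apply to the point x, -y, -z); pixel columns grow to the right and rows downward; lengths in m; the calibration is good to about 2 mm. A picture is of the moment at which its call begins: read the wrist's pose just before it. get_calibration takes no time and is no camera call.
- sign_off(): hands the job in, once; it reports no verdict.
The state is a dict: "clock": time; "joint_pos": joint angles; "qvel": joint speeds; "effort": joint torques, N m; "position": TCP position; "tool_rot": TCP orientation; "force": force on the tool from outside, world axes, zero at the start; "ft_torque": the same for the moment, N m; "opening": opening from 0.0 (shut) to 1.0 (fully open).
Only numpy, scipy, OpenCV 4.12 (cv2) and the standard library are available. Lean on these libraries where they do the work, as an engineer would, in place of code of your own. Each camera call takes 0.05 s, during which the arm holds its last target.

## Working session

There is one attempt and no reset: what is moved stays moved. The work goes in short steps, Python scripts to look and compute and a shell command to move; the robot and the scene stay as the last step left them, time stands still between calls to the robot, and variables do not carry over. Pictures are saved under pics/ and viewed, and the job is handed in when it is done.

```bash
mkdir -p pics; ls
python3 - <<'E'
from workcell import monitor, eyes
import cv2,numpy as np
print(monitor.get_obs())
for n in ["scene","top","wrist"]:
    im=eyes.read_camera(n); cv2.imwrite(f"pics/{n}0.png",im)
    c=eyes.get_calibration(n); print(n,{k:np.round(v,4).tolist() for k,v in c.items()})
E
```

```text
pics
{'clock': 0.0, 'joint_pos': array([ 1.02089822e+00,  2.21230949e-01,  1.52760598e+00,  2.12092715e-05,
        1.39469453e+00, -1.26145888e-01]), 'qvel': array([-0.00148517, -0.00083721, -0.00052959, -0.00089141, -0.00044941,
       -0.00101141]), 'effort': array([ 2.87592238e-04, -4.96872246e+01, -3.89405465e+01, -2.50302837e-04,
        1.05923743e-02,  9.81652391e-06]), 'position': array([0.25669708, 0.56919441, 0.23019897]), 'tool_rot': array([-3.13967188e+00, -2.64631844e-04,  2.71783645e+00]), 'force': array([0.02258799, 0.65605449, 1.01569977]), 'ft_torque': array([-0.00483588,  0.0062758 ,  0.01485096]), 'opening': 0.9995736267103934}
scene {'fx': 507.8394, 'fy': 507.8394, 'cx': 310.7521, 'cy': 195.6889, 'k1': 0.0502, 'cam_to_world': [[-0.2517, -0.6196, 0.7435, 1.4818], [0.9677, -0.1697, 0.1862, 0.2145], [0.0108, 0.7663, 0.6423, 0.9058], [0.0, 0.0, 0.0, 1.0]]}
top {'fx': 446.6383, 'fy': 446.6383, 'cx': 315.0548, 'cy': 198.7619, 'k1': -0.0823, 'cam_to_world': [[-0.0072, 0.984, -0.178, 0.36], [-1.0, -0.0068, 0.003, 0.0018], [0.0017, 0.178, 0.984, 1.2404], [0.0, 0.0, 0.0, 1.0]]}
wrist {'fx': 335.7204, 'fy': 335.7204, 'cx': 319.4955, 'cy': 198.1017, 'k1': -0.0511, 'hand_eye': [[0.0001, 0.9597, 0.2809, 0.0717], [1.0, -0.0001, -0.0, -0.0001], [0.0, 0.2809, -0.9597, -0.1432], [0.0, 0.0, 0.0, 1.0]]}
```

View pics/scene0.png

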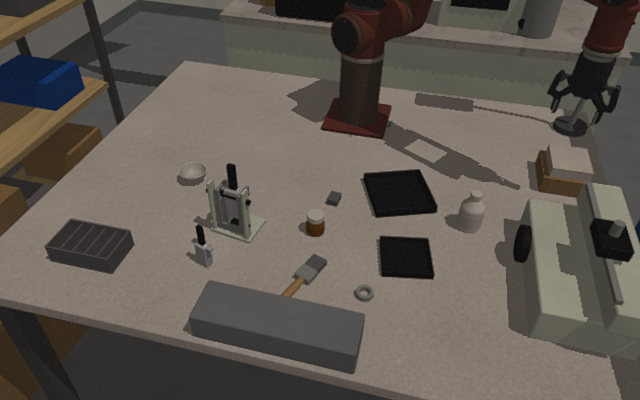

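View pics/top0.png

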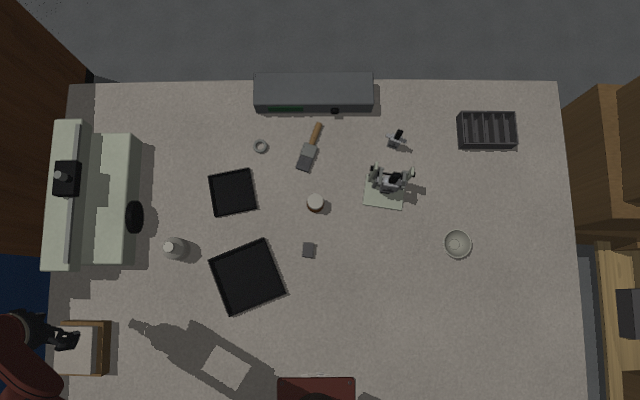

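View pics/wrist0.png

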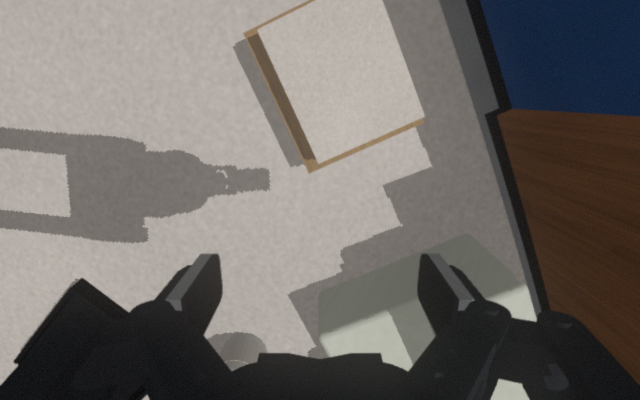

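```bash
cat > h.py <<'E'
import numpy as np,cv2
from workcell import monitor, eyes
from scipy.spatial.transform import Rotation as R
def cam(n,obs=None):
    c=eyes.get_calibration(n)
    if n=="wrist":
        T=np.eye(4);T[:3,:3]=R.from_euler('xyz',obs["tool_rot"]).as_matrix();T[:3,3]=obs["position"]
        c["cam_to_world"]=T@c["hand_eye"]
    return c
def ray(c,uv):
    K=np.array([[c["fx"],0,c["cx"]],[0,c["fy"],c["cy"]],[0,0,1.]])
    p=cv2.undistortPoints(np.array([[uv]],float),K,np.array([c["k1"],0,0,0,0.]))[0,0]
    M=np.array(c["cam_to_world"]); d=M[:3,:3]@np.array([p[0],-p[1],-1]); return M[:3,3],d/np.linalg.norm(d)
def onz(c,uv,z):
    o,d=ray(c,uv); return o+d*(z-o[2])/d[2]
def tri(l):
    A=np.zeros((3,3));b=np.zeros(3)
    for c,uv in l:
        o,d=ray(c,uv);P=np.eye(3)-np.outer(d,d);A+=P;b+=P@o
    x=np.linalg.solve(A,b); return x,[np.linalg.norm((np.eye(3)-np.outer(ray(c,u)[1],ray(c,u)[1]))@(x-c["cam_to_world"][:3,3])) for c,u in l]
def proj(c,X):
    M=np.linalg.inv(c["cam_to_world"]);p=M[:3,:3]@X+M[:3,3]
    s=np.array([p[0],-p[1]])/-p[2]; s=s*(1+c["k1"]*(s@s)); return np.array([c["fx"]*s[0]+c["cx"],c["fy"]*s[1]+c["cy"]])
E
python3 - <<'E'
from h import *
t=cv2.imread("pics/top0.png");s=cv2.imread("pics/scene0.png")
cv2.imwrite("pics/ct.png",cv2.resize(t[115:225,340:440],None,fx=5.4,fy=5.4,interpolation=cv2.INTER_CUBIC))
cv2.imwrite("pics/cs.png",cv2.resize(s[150:280,180:280],None,fx=4.6,fy=4.6,interpolation=cv2.INTER_CUBIC))
ct=cam("top")
m=(t.max(2)<55).astype(np.uint8)
for cn in cv2.findContours(m[:,190:310].copy(),cv2.RETR_EXTERNAL,cv2.CHAIN_APPROX_NONE)[0]:
    if cv2.contourArea(cn)<800: continue
    cn=cn+[190,0]
    b=cv2.boxPoints(cv2.minAreaRect(cn.astype(np.int32)))
    W=np.array([onz(ct,p,0.018) for p in b]); print(b.tolist()); print(W.round(3).tolist(),np.linalg.norm(W-np.roll(W,1,0),axis=1).round(4),W.mean(0).round(4))
E
```

```text
[[205.862060546875, 259.6551513671875], [263.7930908203125, 236.48272705078125], [286.62066650390625, 293.55169677734375], [228.68963623046875, 316.72412109375]]
[[0.414, 0.298, 0.018], [0.477, 0.14, 0.018], [0.323, 0.076, 0.018], [0.262, 0.232, 0.018]] [0.166  0.17   0.1667 0.1666] [0.3689 0.1863 0.018 ]
[[206.15386962890625, 175.76922607421875], [249.23077392578125, 167.15383911132812], [257.5384521484375, 208.69229125976562], [214.4615478515625, 217.30767822265625]]
[[0.649, 0.305, 0.018], [0.673, 0.183, 0.018], [0.554, 0.158, 0.018], [0.531, 0.277, 0.018]] [0.1215 0.1239 0.1215 0.1217] [0.6018 0.2308 0.018 ]
```

View pics/ct.png

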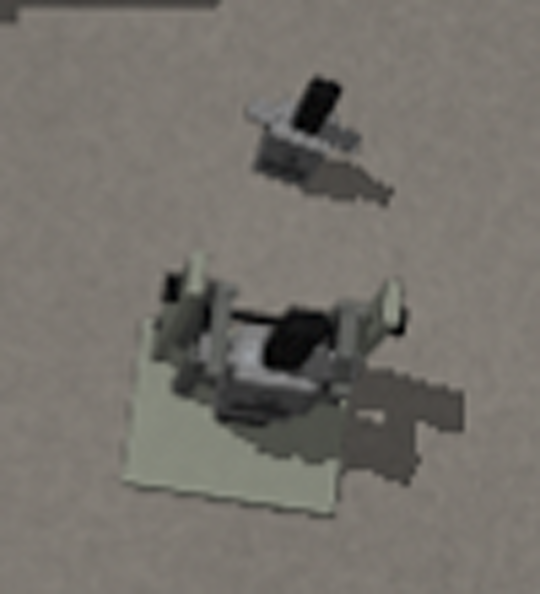

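View pics/cs.png

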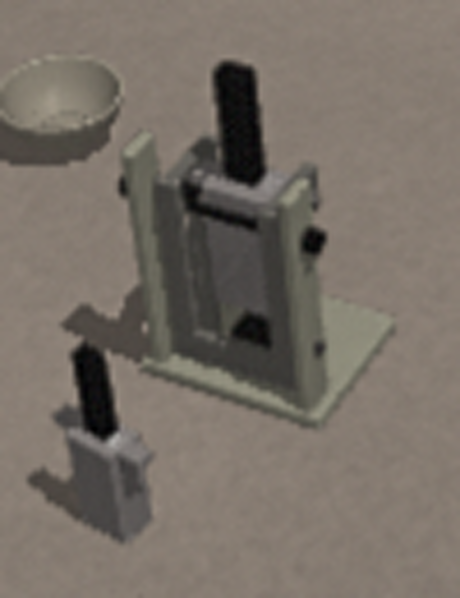

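Run:
```python
from h import *
ct=cam("top");cs=cam("scene")
a=onz(ct,(340+125/5.4,115+483/5.4),0.005);b=onz(ct,(340+335/5.4,115+515/5.4),0.005)
print("front corners",a,b,np.linalg.norm(a-b),"yaw",np.arctan2(*( (a-b)[[1,0]]))-np.pi/2)
# handle top
pt=(340+310/5.4,115+328/5.4);ps=(180+235/4.6,150+68/4.6)
print(tri([(ct,pt),(cs,ps)]),onz(ct,pt,.2),onz(cs,ps,.2))
for c,p in((cs,(180+125/4.6,150+0/4.6)),): pass
```

```text
front corners [ 0.56634103 -0.13682671  0.005     ] [ 0.54867684 -0.245883    0.005     ] 0.11047758817433348 yaw -0.16057861212939306
(array([ 0.60315292, -0.19877748,  0.19803086]), [np.float64(0.0007918504249340832), np.float64(0.0007918504249340201)]) [ 0.60293365 -0.19917702  0.2       ] [ 0.60563624 -0.19677636  0.2       ]
```

Of the things like the holder: (a) the one hanging in the stand, top px (397,178); (b) the shorter loose one standing alone, top px (398,137). The larger, hooked one (a) is meant. Trays: ~167 mm at top px (247,276) against ~121 mm at (232,192), so the smaller is meant. In the crops, the stand's open front and plate face the robot.

```bash
python3 -m creep '{"grip":[8.5,8.5,8.5,8.5,8.5],"slide":[[0,0,-2.5],[0,0,-3],[0,0,-3],[0,0,-1.5],[0,0,0]],"turn":[-5,-5,-5,0,0]}' 40
cat > d.py <<'E'
import sys
from h import *
o=monitor.get_obs();Rm=R.from_euler('xyz',o["tool_rot"]).as_matrix()
t=np.array([float(v) for v in sys.argv[1:4]])
print("slide cm",((Rm.T@(t-o["position"]))*100).round(2),"tcp",o["position"].round(4),"rpy",o["tool_rot"].round(4),"F",o["force"].round(2),o["clock"])
E
python3 d.py 0.565 -0.193 0.33
```

```text
clock: 0.57
position: [0.2579, 0.5712, 0.3365]
tool_rot: [3.134, 0.003, 2.98]
force: [-0.1, 0.9, 0.4]
opening: 0.996
slide cm [-42.62 -70.48   0.27] tcp [0.2579 0.5712 0.3365] rpy [3.1343e+00 3.0000e-03 2.9797e+00] F [-0.12  0.9   0.36] 0.5667
```

```bash
python3 -m creep '{"grip":[8.5,8.5,8.5,8.5,8.5],"slide":[[-1.7,-2.8,0],[-1.7,-2.8,0],[-1.7,-2.8,0],[-1.7,-2.8,0],[-1.7,-2.8,0]],"turn":[0,0,0,0,0]}'
python3 -m creep '{"grip":[8.5,8.5,8.5,8.5,8.5],"slide":[[-1.7,-2.8,0],[-1.7,-2.8,0],[-1.7,-2.8,0],[-1.7,-2.8,0],[-1.7,-2.8,0]],"turn":[0,0,0,0,0]}'
python3 -m creep '{"grip":[8.5,8.5,8.5,8.5,8.5],"slide":[[-1.7,-2.8,0],[-1.7,-2.8,0],[-1.7,-2.8,0],[-1.7,-2.8,0],[-1.7,-2.8,0]],"turn":[0,0,0,0,0]}'
python3 -m creep '{"grip":[8.5,8.5,8.5,8.5,8.5],"slide":[[-1.7,-2.8,0],[-1.7,-2.8,0],[-1.7,-2.8,0],[-1.7,-2.8,0],[-1.7,-2.8,0]],"turn":[0,0,0,0,0]}'
python3 -m creep '{"grip":[8.5,8.5,8.5,8.5,8.5],"slide":[[-1.7,-2.8,0],[-1.7,-2.8,0],[-1.7,-2.8,0],[-1.7,-2.0,0],[0,0,0]],"turn":[0,0,0,0,0]}'
python3 d.py 0.565 -0.193 0.33
python3 - <<'E'
from h import *
o=monitor.get_obs();im=eyes.read_camera("wrist");cv2.imwrite("pics/w1.png",im)
np.save("w1.npy",np.r_[o["position"],o["tool_rot"]])
E
```

```text
clock: 0.98
position: [0.3181, 0.416, 0.3294]
tool_rot: [-3.139, -0.001, 2.98]
force: [1.8, -0.8, 0.2]
opening: 0.996
clock: 1.4
position: [0.3793, 0.2643, 0.3297]
tool_rot: [-3.14, -0.002, 2.979]
force: [1.2, 0.6, -0.2]
opening: 0.997
clock: 1.82
position: [0.4406, 0.1125, 0.3298]
tool_rot: [-3.141, -0.002, 2.979]
force: [0.7, 0.1, -0.6]
opening: 0.995
clock: 2.23
position: [0.502, -0.0393, 0.3296]
tool_rot: [3.141, -0.002, 2.979]
force: [-0.2, 0.1, -0.3]
opening: 0.992
clock: 2.65
position: [0.553, -0.1554, 0.3285]
tool_rot: [-3.141, -0.003, 2.975]
force: [-0.2, 0.3, 0.1]
opening: 0.994
slide cm [-1.8  -3.51 -0.16] tcp [ 0.553  -0.1554  0.3285] rpy [-3.1409e+00 -2.8000e-03  2.9752e+00] F [-0.21  0.26  0.07] 2.65
```

View pics/w1.png

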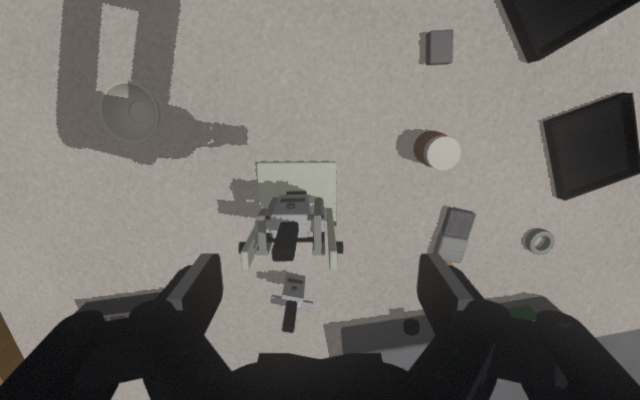

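```bash
python3 -m creep '{"grip":[8.5,8.5,8.5,8.5,8.5],"slide":[[0,-1,1],[0,-1,1],[0,0,1],[0,0,0],[0,0,0]],"turn":[0,0,0,0,0]}'
python3 d.py 0.603 -0.199 0.2
python3 - <<'E'
from h import *
o=monitor.get_obs();im=eyes.read_camera("wrist");cv2.imwrite("pics/w2.png",im)
np.save("w2.npy",np.r_[o["position"],o["tool_rot"]])
cv2.imwrite("pics/w2c.png",cv2.resize(im[130:330,220:420],None,fx=3,fy=3,interpolation=cv2.INTER_CUBIC))
E
```

```text
clock: 3.12
position: [0.5485, -0.1703, 0.2999]
tool_rot: [3.141, -0.002, 2.98]
force: [-0.7, -0.2, -0.5]
opening: 1.001
slide cm [-5.87 -1.96  9.97] tcp [ 0.5485 -0.1703  0.2999] rpy [ 3.1407e+00 -2.4000e-03  2.9799e+00] F [-0.7  -0.24 -0.49] 3.1167
```

View pics/w2c.png

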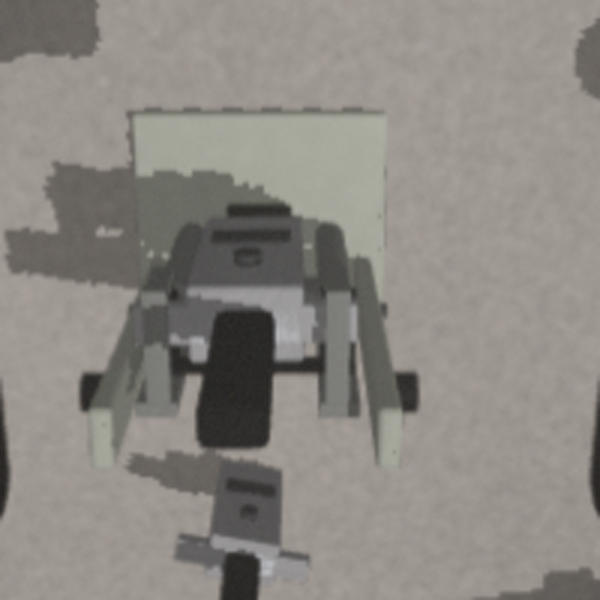

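Run:
```python
from h import *
a=np.load("w2.npy");c=cam("wrist",dict(position=a[:3],tool_rot=a[3:]))
im=cv2.imread("pics/w2.png")
g=np.clip(im[220:290,275:325].astype(float)*4,0,255).astype(np.uint8)
cv2.imwrite("pics/w2d.png",cv2.resize(g,None,fx=8,fy=8,interpolation=cv2.INTER_CUBIC))
f=lambda x,y:(220+x/3,130+y/3)
yaw=-0.16;Rs=np.array([[np.cos(yaw),np.sin(yaw)],[-np.sin(yaw),np.cos(yaw)]])
def show(n,uv,z):
    p=onz(c,uv,z);print(n,p.round(4),"stand-rel to (.603,-.199):",(Rs@(p[:2]-[.603,-.199])).round(4));return p
l=show("top back L",f(198,443),.2);r=show("top back R",f(268,445),.2);print(np.linalg.norm(l-r))
fl=show("plate FL",f(133,112),.006);fr=show("plate FR",f(386,112),.006);print(np.linalg.norm(fl-fr),np.arctan2(*(fr-fl)[[1,0]])-np.pi/2)
cl=show("colTop L",f(102,437),.157);cr=show("colTop R",f(389,437),.157);print(np.linalg.norm(cl-cr))
show("lugtop-L-tooth",f(152,292),.14);show("lugtop-R-tooth",f(339,292),.14)
```

```text
top back L [ 0.6098 -0.2078  0.2   ] stand-rel to (.603,-.199): [ 0.0081 -0.0076]
top back R [ 0.6134 -0.1892  0.2   ] stand-rel to (.603,-.199): [0.0087 0.0114]
0.018973522613193773
plate FL [ 0.5497 -0.2441  0.006 ] stand-rel to (.603,-.199): [-0.0454 -0.0531]
plate FR [ 0.5677 -0.1341  0.006 ] stand-rel to (.603,-.199): [-0.0452  0.0585]
0.11154310099292758 -0.16215358462718776
colTop L [ 0.6262 -0.2463  0.157 ] stand-rel to (.603,-.199): [ 0.0304 -0.043 ]
colTop R [ 0.6408 -0.156   0.157 ] stand-rel to (.603,-.199): [0.0305 0.0485]
0.09142208823620054
lugtop-L-tooth [ 0.5863 -0.2241  0.14  ] stand-rel to (.603,-.199): [-0.0125 -0.0274]
lugtop-R-tooth [ 0.596  -0.1647  0.14  ] stand-rel to (.603,-.199): [-0.0124  0.0328]
```

View pics/w2d.png

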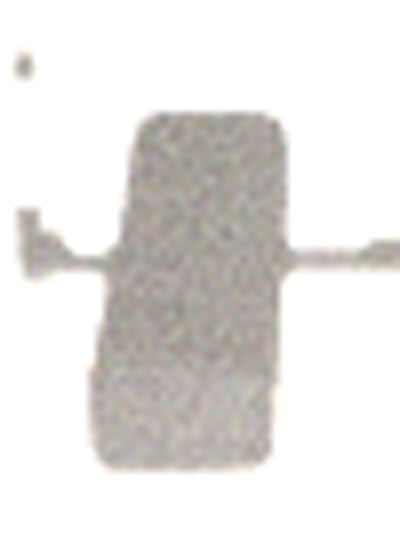

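```bash
python3 d.py 0.6048 -0.197 0.23
python3 -m creep '{"grip":[6,6,6,6,6],"slide":[[-2,-0.6,1],[-2,-0.6,2],[-2,-0.6,2],[0,0,2],[0,0,0]],"turn":[0,0,0,0,0]}'
python3 -m creep '{"grip":[6,6,6,6,6],"slide":[[0,0,0],[0,0,0],[0,0,0],[0,0,0],[0,0,0]],"turn":[0,0,0,0,0]}'
python3 d.py 0.6048 -0.197 0.1605
python3 - <<'E'
from h import *
o=monitor.get_obs();im=eyes.read_camera("wrist")
np.save("w3.npy",np.r_[o["position"],o["tool_rot"]])
cv2.imwrite("pics/w3.png",im)
E
```

```text
slide cm [-5.94 -1.73  7.09] tcp [ 0.549  -0.1705  0.3009] rpy [ 3.1412e+00 -7.0000e-04  2.9801e+00] F [-0.49  0.75  0.04] 3.1667
clock: 3.58
position: [0.6042, -0.1974, 0.2265]
tool_rot: [3.14, -0.007, 2.98]
force: [-2.0, 0.6, -1.6]
opening: 0.701
clock: 4.0
position: [0.6061, -0.1987, 0.2331]
tool_rot: [-3.141, 0.003, 2.98]
force: [0.7, 0.3, 0.4]
opening: 0.699
slide cm [0.18 0.15 7.26] tcp [ 0.6061 -0.1987  0.2331] rpy [-3.1408e+00  2.5000e-03  2.9798e+00] F [0.66 0.31 0.38] 4.0
```

View pics/w3.png

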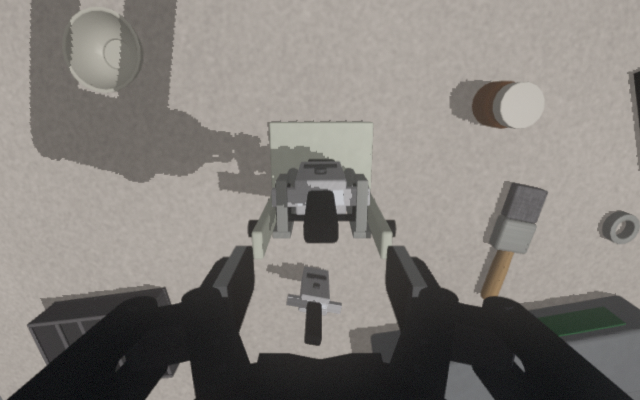

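Run:
```python
from h import *
a=np.load("w3.npy");c=cam("wrist",dict(position=a[:3],tool_rot=a[3:]))
im=cv2.imread("pics/w3.png")
m=(im.max(2)<60).astype(np.uint8);m[:180]=0;m[255:]=0;m[:,:295]=0;m[:,350:]=0
ys,xs=np.nonzero(m[:, :]);
for y in range(226,248): 
    k=np.nonzero(m[y])[0]
    if len(k):print(y,k.min(),k.max(),end=' ; ')
ct=a[:3]
p=[onz(c,u,.2) for u in [(304,242.),(337.5,242.)]];print(p,np.linalg.norm(p[0]-p[1]))
mid=(p[0]+p[1])/2;u=np.array([np.cos(-.16),np.sin(-.16)]);print("centre",mid[:2]-.007*u)
```

```text
226 304 336 ; 227 304 336 ; 228 304 336 ; 229 304 336 ; 230 304 336 ; 231 305 336 ; 232 304 336 ; 233 304 336 ; 234 304 336 ; 235 305 336 ; 236 305 336 ; 237 305 336 ; 238 305 336 ; 239 305 336 ; 240 306 335 ; 241 307 334 ; [array([ 0.6106692 , -0.20838692,  0.2       ]), array([ 0.61373665, -0.18955632,  0.2       ])] 0.019078808877430173
centre [ 0.60529233 -0.19785639]
```

```bash
python3 -m creep '{"grip":[6,6,6,6,6],"slide":[[0.1,0.1,2],[0,0,2],[0,0,2],[0,0,1.2],[0,0,0]],"turn":[0,0,0,0,0]}'
python3 -m creep '{"grip":[6,6,6,6,6],"slide":[[0,0,0],[0,0,0],[0,0,0],[0,0,0],[0,0,0]],"turn":[0,0,0,0,0]}'
python3 d.py 0.605 -0.1975 0.1605
```

```text
clock: 4.47
position: [0.6029, -0.1966, 0.156]
tool_rot: [3.14, -0.005, 2.98]
force: [-1.6, -0.2, -0.3]
opening: 0.703
clock: 4.88
position: [0.6054, -0.1977, 0.1605]
tool_rot: [-3.141, 0.002, 2.98]
force: [0.3, -0.8, -0.8]
opening: 0.704
slide cm [ 0.05  0.01 -0.  ] tcp [ 0.6054 -0.1977  0.1605] rpy [-3.1411e+00  1.8000e-03  2.9796e+00] F [ 0.35 -0.75 -0.8 ] 4.8833
```

```bash
python3 -m creep '{"grip":[4,3.5,3,2.8,2.6],"slide":[[0,0,0],[0,0,0],[0,0,0],[0,0,0],[0,0,0]],"turn":[0,0,0,0,0]}' 50
python3 -m creep '{"grip":[2.4,2.2,2.0,1.8,1.5],"slide":[[0,0,0],[0,0,0],[0,0,0],[0,0,0],[0,0,0]],"turn":[0,0,0,0,0]}'
python3 -m creep '{"grip":[1.2,1,1,1,1],"slide":[[0,0,0],[0,0,0],[0,0,0],[0,0,0],[0,0,0]],"turn":[0,0,0,0,0]}'
python3 d.py 0.605 -0.1975 0.1605
python3 - <<'E'
from h import *
F=[]
o=monitor.get_obs();im=eyes.read_camera("wrist")
np.save("w4.npy",np.r_[o["position"],o["tool_rot"]])
cv2.imwrite("pics/w4.png",im)
E
```

```text
clock: 5.3
position: [0.6048, -0.1975, 0.1593]
tool_rot: [-3.142, -0.0, 2.98]
force: [-0.3, 0.8, -0.9]
opening: 0.302
clock: 5.72
position: [0.6049, -0.1975, 0.1594]
tool_rot: [-3.141, 0.0, 2.98]
force: [0.4, -1.1, 1.3]
opening: 0.231
clock: 6.13
position: [0.6049, -0.1975, 0.1594]
tool_rot: [-3.141, 0.0, 2.98]
force: [-0.3, -0.3, 1.4]
opening: 0.228
slide cm [-0.01  0.   -0.11] tcp [ 0.6049 -0.1975  0.1594] rpy [-3.1415e+00  1.0000e-04  2.9796e+00] F [-0.26 -0.33  1.4 ] 6.1333
```

View pics/w4.png

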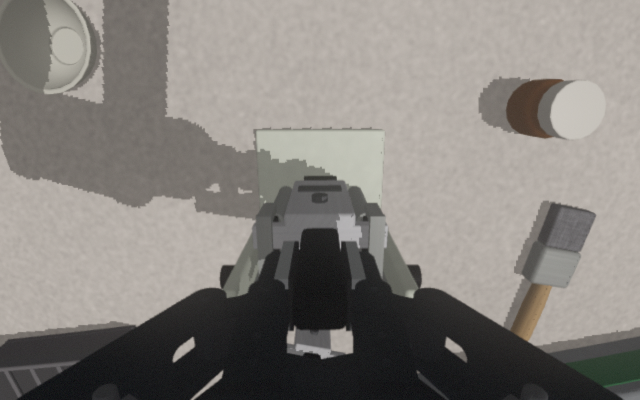

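```bash
python3 -m creep '{"grip":[1,1,1,1,1],"slide":[[0,0,0.1],[0,0,0.1],[0,0,0.1],[0,0,0.1],[0,0,0]],"turn":[0,0,0,0,0]}'
python3 -m creep '{"grip":[1,1,1,1,1],"slide":[[0,0,0.04],[0,0,0.03],[0,0,0],[0,0,0],[0,0,0]],"turn":[0,0,0,0,0]}'
python3 -m creep '{"grip":[1,1,1,1,1],"slide":[[0,0,0.04],[0,0,0.03],[0,0,0],[0,0,0],[0,0,0]],"turn":[0,0,0,0,0]}'
python3 d.py 0.605 -0.1975 0.1594
```

```text
clock: 6.6
position: [0.6049, -0.1975, 0.1552]
tool_rot: [-3.142, 0.0, 2.98]
force: [-1.2, -1.2, 3.1]
opening: 0.227
clock: 7.02
position: [0.6049, -0.1975, 0.1547]
tool_rot: [-3.142, 0.0, 2.98]
force: [-1.0, -1.8, 2.8]
opening: 0.228
clock: 7.43
position: [0.6049, -0.1975, 0.1539]
tool_rot: [-3.142, 0.0, 2.98]
force: [-0.9, -0.4, 2.5]
opening: 0.226
slide cm [-0.01  0.   -0.55] tcp [ 0.6049 -0.1975  0.1539] rpy [-3.1415e+00  1.0000e-04  2.9796e+00] F [-0.9  -0.39  2.53] 7.4333
```

```bash
python3 -m creep '{"grip":[1,1,1,1,1],"slide":[[0,0,0.04],[0,0,0.03],[0,0,0],[0,0,0],[0,0,0]],"turn":[0,0,0,0,0]}'
```

```text
clock: 7.85
position: [0.6049, -0.1975, 0.1532]
tool_rot: [-3.142, 0.0, 2.98]
force: [0.1, -0.6, 3.3]
opening: 0.223
```

```bash
python3 -m creep '{"grip":[1,1,1,1,1],"slide":[[0,0,0.04],[0,0,0.03],[0,0,0],[0,0,0],[0,0,0]],"turn":[0,0,0,0,0]}'
```

```text
clock: 8.27
position: [0.6049, -0.1975, 0.1525]
tool_rot: [-3.141, 0.0, 2.98]
force: [-0.1, -0.4, 3.1]
opening: 0.227
```

```bash
python3 -m creep '{"grip":[1,1,1,1,1],"slide":[[0,0,0.04],[0,0,0.03],[0,0,0],[0,0,0],[0,0,0]],"turn":[0,0,0,0,0]}'
```

```text
clock: 8.68
position: [0.6049, -0.1974, 0.1518]
tool_rot: [-3.142, 0.0, 2.98]
force: [-0.4, -0.2, 3.5]
opening: 0.228
```

```bash
python3 -m creep '{"grip":[1,1,1,1,1],"slide":[[0,0,0.04],[0,0,0.03],[0,0,0],[0,0,0],[0,0,0]],"turn":[0,0,0,0,0]}'
```

```text
clock: 9.1
position: [0.6049, -0.1975, 0.1512]
tool_rot: [-3.142, 0.0, 2.98]
force: [0.2, -1.2, 3.5]
opening: 0.23
```

```bash
python3 -m creep '{"grip":[1,1,1,1,1],"slide":[[0,0,0.04],[0,0,0.03],[0,0,0],[0,0,0],[0,0,0]],"turn":[0,0,0,0,0]}'
```

```text
clock: 9.52
position: [0.6049, -0.1975, 0.1504]
tool_rot: [-3.142, 0.0, 2.98]
force: [0.4, -0.9, 2.6]
opening: 0.228
```

```bash
python3 -m creep '{"grip":[1,1,1,1,1],"slide":[[0,0,0.04],[0,0,0.03],[0,0,0],[0,0,0],[0,0,0]],"turn":[0,0,0,0,0]}'
```

```text
clock: 9.93
position: [0.6048, -0.1975, 0.1497]
tool_rot: [-3.142, 0.0, 2.98]
force: [-0.5, -0.8, 3.0]
opening: 0.223
```

```bash
python3 -m creep '{"grip":[1,1,1,1,1],"slide":[[0,0,0.04],[0,0,0.04],[0,0,0],[0,0,0],[0,0,0]],"turn":[0,0,0,0,0]}'
```

```text
clock: 10.35
position: [0.6049, -0.1975, 0.149]
tool_rot: [-3.142, 0.0, 2.98]
force: [-0.5, -0.9, 3.9]
opening: 0.229
```

```bash
python3 -m creep '{"grip":[1,1,1,1,1],"slide":[[0,0,0.04],[0,0,0.04],[0,0,0],[0,0,0],[0,0,0]],"turn":[0,0,0,0,0]}'
```

```text
clock: 10.77
position: [0.6049, -0.1975, 0.1481]
tool_rot: [-3.142, 0.0, 2.98]
force: [0.6, -0.9, 4.0]
opening: 0.225
```

```bash
python3 -m creep '{"grip":[1,1,1,1,1],"slide":[[0,0,0.04],[0,0,0.04],[0,0,0],[0,0,0],[0,0,0]],"turn":[0,0,0,0,0]}'
```

```text
clock: 11.18
position: [0.6048, -0.1975, 0.1473]
tool_rot: [-3.142, 0.0, 2.98]
force: [-1.0, -1.8, 3.6]
opening: 0.223
```

```bash
python3 -m creep '{"grip":[1,1,1,1,1],"slide":[[0,0,0.04],[0,0,0.04],[0,0,0],[0,0,0],[0,0,0]],"turn":[0,0,0,0,0]}'
```

```text
clock: 11.6
position: [0.6048, -0.1975, 0.1465]
tool_rot: [-3.142, 0.0, 2.98]
force: [0.8, 0.1, 4.1]
opening: 0.224
```

```bash
python3 -m creep '{"grip":[1,1,1,1,1],"slide":[[0,0,0.04],[0,0,0.04],[0,0,0],[0,0,0],[0,0,0]],"turn":[0,0,0,0,0]}'
```

```text
clock: 12.02
position: [0.6048, -0.1975, 0.1457]
tool_rot: [-3.142, 0.0, 2.98]
force: [-0.2, -0.2, 4.6]
opening: 0.227
```

```bash
python3 -m creep '{"grip":[1,1,1,1,1],"slide":[[0,0,0.04],[0,0,0.04],[0,0,0],[0,0,0],[0,0,0]],"turn":[0,0,0,0,0]}'
```

```text
clock: 12.43
position: [0.6049, -0.1975, 0.1449]
tool_rot: [-3.142, 0.0, 2.98]
force: [-1.1, -2.2, 3.8]
opening: 0.23
```

```bash
python3 -m creep '{"grip":[1,1,1,1,1],"slide":[[0,0,0.04],[0,0,0.04],[0,0,0],[0,0,0],[0,0,0]],"turn":[0,0,0,0,0]}'
```

```text
clock: 12.85
position: [0.6049, -0.1975, 0.1441]
tool_rot: [-3.142, 0.0, 2.98]
force: [0.5, -1.3, 4.6]
opening: 0.226
```

```bash
python3 -m creep '{"grip":[1,1,1,1,1],"slide":[[0,0,0.04],[0,0,0.04],[0,0,0],[0,0,0],[0,0,0]],"turn":[0,0,0,0,0]}'
```

```text
clock: 13.27
position: [0.6048, -0.1974, 0.1433]
tool_rot: [-3.142, -0.0, 2.98]
force: [-0.2, -1.3, 4.1]
opening: 0.224
```

```bash
python3 -m creep '{"grip":[1,1,1,1,1],"slide":[[0,0,0.04],[0,0,0.04],[0,0,0],[0,0,0],[0,0,0]],"turn":[0,0,0,0,0]}'
```

```text
clock: 13.68
position: [0.6049, -0.1975, 0.1425]
tool_rot: [-3.142, 0.0, 2.98]
force: [-0.3, -1.0, 4.3]
opening: 0.228
```

```bash
python3 -m creep '{"grip":[1,1,1,1,1],"slide":[[0,0,0.04],[0,0,0.04],[0,0,0],[0,0,0],[0,0,0]],"turn":[0,0,0,0,0]}'
```

```text
clock: 14.1
position: [0.6049, -0.1975, 0.1417]
tool_rot: [-3.142, 0.0, 2.98]
force: [0.4, -1.2, 4.9]
opening: 0.227
```

```bash
python3 -m creep '{"grip":[1,1,1,1,1],"slide":[[0,0,0.04],[0,0,0.04],[0,0,0],[0,0,0],[0,0,0]],"turn":[0,0,0,0,0]}'
```

```text
clock: 14.52
position: [0.6048, -0.1975, 0.1409]
tool_rot: [3.142, -0.0, 2.98]
force: [0.4, -1.8, 4.7]
opening: 0.224
```

```bash
python3 -m creep '{"grip":[1,1,1,1,1],"slide":[[0,0,0.04],[0,0,0.04],[0,0,0],[0,0,0],[0,0,0]],"turn":[0,0,0,0,0]}'
```

```text
clock: 14.93
position: [0.6049, -0.1975, 0.1402]
tool_rot: [-3.142, 0.0, 2.98]
force: [-0.8, -1.7, 5.4]
opening: 0.226
```

```bash
python3 -m creep '{"grip":[1,1,1,1,1],"slide":[[0,0,0.03],[0,0,0.03],[0,0,0],[0,0,0],[0,0,0]],"turn":[0,0,0,0,0]}'
python3 - <<'E'
from h import *
f=[monitor.get_obs()["force"]]
im=eyes.read_camera("wrist");f.append(monitor.get_obs()["force"]);cv2.imwrite("pics/w5.png",im);print(np.round(f,1))
E
```

```text
clock: 15.35
position: [0.6049, -0.1975, 0.14]
tool_rot: [-3.142, 0.0, 2.98]
force: [-0.8, -0.8, 7.9]
opening: 0.23
[[-0.8 -0.8  7.9]
 [-1.4 -0.6  7.5]]
```

View pics/w5.png

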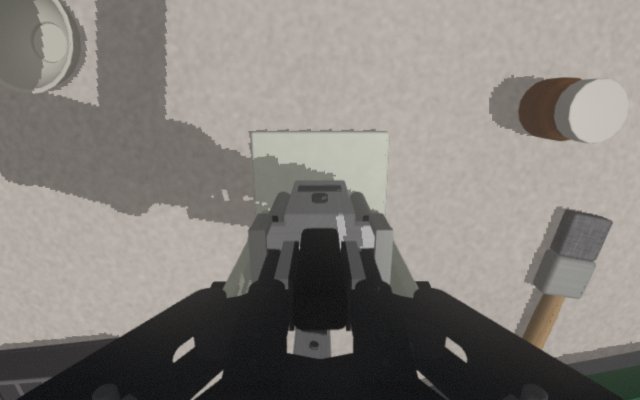

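```bash
python3 -m creep '{"grip":[1,1,1,1,1],"slide":[[0,0,-0.05],[0,0,-0.05],[0,0,-0.05],[0,0,0],[0,0,0]],"turn":[0,0,0,0,0]}'
python3 d.py 0.605 -0.1975 0.1412
```

```text
clock: 15.82
position: [0.6048, -0.1974, 0.141]
tool_rot: [-3.142, 0.0, 2.98]
force: [0.3, -1.1, 4.7]
opening: 0.229
slide cm [-0.02 -0.   -0.02] tcp [ 0.6048 -0.1974  0.141 ] rpy [-3.1416  0.      2.9796] F [ 0.26 -1.07  4.74] 15.8167
```

```bash
python3 -m creep '{"grip":[1,1,1,1,1],"slide":[[0.1,0,-0.02],[0.2,0,0],[0.2,0,0],[0.2,0,0],[0.1,0,0]],"turn":[0,0,0,0,0]}'
```

```text
clock: 16.23
position: [0.5969, -0.196, 0.1413]
tool_rot: [3.141, 0.0, 2.98]
force: [2.7, -0.0, 4.8]
opening: 0.229
```

```bash
python3 -m creep '{"grip":[1,1,1,1,1],"slide":[[0.1,0,0],[0.1,0,0],[0.1,0,0],[0.1,0,0],[0,0,0]],"turn":[0,0,0,0,0]}'
```

```text
clock: 16.65
position: [0.5928, -0.1954, 0.1412]
tool_rot: [3.142, -0.0, 2.98]
force: [1.9, -0.8, 6.1]
opening: 0.225
```

```bash
python3 -m creep '{"grip":[1,1,1,1,1],"slide":[[0.2,0,0],[0.2,0,0],[0.2,0,0],[0.2,0,0],[0,0,0]],"turn":[0,0,0,0,0]}'
```

```text
clock: 17.07
position: [0.5838, -0.1938, 0.1401]
tool_rot: [3.141, -0.003, 2.98]
force: [1.4, -0.7, 0.5]
opening: 0.229
```

```bash
python3 -m creep '{"grip":[1,1,1,1,1],"slide":[[0.1,0,0],[0.2,0,0],[0.2,0,0],[0.2,0,0],[0,0,0]],"turn":[0,0,0,0,0]}'
```

```text
clock: 17.48
position: [0.5773, -0.1928, 0.1406]
tool_rot: [3.141, -0.002, 2.98]
force: [0.1, 0.2, -2.3]
opening: 0.228
```

Free of keeper and stop (Fz −2.3 N is about the weight). I continue the draw to over 45 mm, then lift.

```bash
python3 -m creep '{"grip":[1,1,1,1,1],"slide":[[0.4,0,0],[0.5,0,0],[0.5,0,0],[0.5,0,0],[0.3,0,0]],"turn":[0,0,0,0,0]}'
python3 -m creep '{"grip":[1,1,1,1,1],"slide":[[0,0,0],[0,0,0],[0,0,-0.5],[0,0,-1],[0,0,-1]],"turn":[0,0,0,0,0]}'
python3 d.py 0.605 -0.1975 0.1412
python3 - <<'E'
from h import *
o=monitor.get_obs();cv2.imwrite("pics/w6.png",eyes.read_camera("wrist"))
im=eyes.read_camera("scene");cv2.imwrite("pics/s6.png",cv2.resize(im[130:300,170:310],None,fx=4,fy=3.5))
E
```

```text
clock: 17.9
position: [0.5556, -0.1894, 0.1411]
tool_rot: [3.142, -0.0, 2.98]
force: [-0.2, 0.1, -1.5]
opening: 0.229
clock: 18.32
position: [0.5565, -0.1895, 0.167]
tool_rot: [3.141, -0.0, 2.98]
force: [-0.7, -0.7, -2.0]
opening: 0.223
slide cm [-4.91 -0.    2.58] tcp [ 0.5565 -0.1895  0.167 ] rpy [ 3.1415e+00 -3.0000e-04  2.9796e+00] F [-0.75 -0.74 -1.98] 18.3167
```

View pics/w6.png

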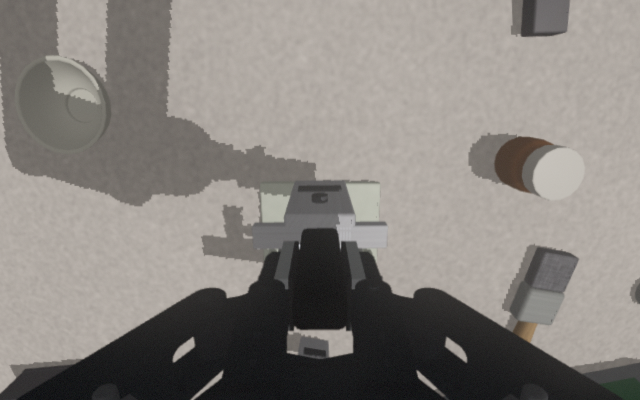

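View pics/s6.png

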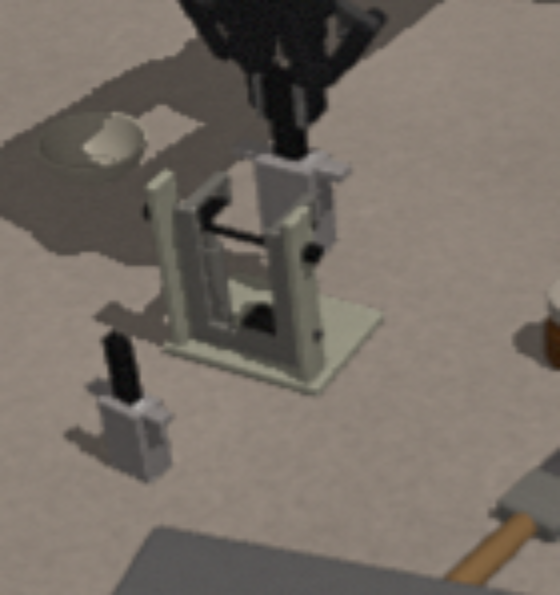

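```bash
python3 -m creep '{"grip":[1,1,1,1,1],"slide":[[0,0,-1.5],[0,0,-2],[0,0,-2],[0,0,-1.5],[0,0,-0.5]],"turn":[0,0,0,0,0]}'
python3 d.py 0.6018 0.2308 0.24
python3 - <<'E'
from h import *
s=cv2.imread("pics/scene0.png");cs=cam("scene")
m=(s.max(2)<50).astype(np.uint8);m[:,:370]=0;m[:,445:]=0;m[:228]=0;m[285:]=0
cn=max(cv2.findContours(m,cv2.RETR_EXTERNAL,cv2.CHAIN_APPROX_NONE)[0],key=cv2.contourArea)
ap=cv2.approxPolyDP(cv2.convexHull(cn),5,True)[:,0];print(ap.tolist())
W=np.array([onz(cs,p,.018) for p in ap.astype(float)]);print(W.round(3).tolist(),W.mean(0))
E
```

```text
clock: 18.83
position: [0.558, -0.1902, 0.2448]
tool_rot: [-3.14, 0.005, 2.98]
force: [1.3, 0.3, -1.3]
opening: 0.227
slide cm [ 2.47 42.26  0.4 ] tcp [ 0.558  -0.1902  0.2448] rpy [-3.14    0.0053  2.9797] F [ 1.26  0.34 -1.29] 18.8333
[[380, 237], [427, 239], [432, 278], [383, 276]]
[[0.563, 0.163, 0.018], [0.54, 0.276, 0.018], [0.664, 0.297, 0.018], [0.688, 0.189, 0.018]] [0.61362382 0.2313862  0.018     ]
```

```bash
python3 -m creep '{"grip":[1,1,1,1,1],"slide":[[0.1,1,0],[0.1,1.8,0],[0.1,2.4,0],[0.2,2.8,0],[0.2,2.8,0]],"turn":[0,0,0,0,0]}'
python3 -m creep '{"grip":[1,1,1,1,1],"slide":[[0.2,2.8,0],[0.2,2.8,0],[0.2,2.8,0],[0.2,2.8,0],[0.2,2.8,0]],"turn":[0,0,0,0,0]}'
python3 -m creep '{"grip":[1,1,1,1,1],"slide":[[0.2,2.8,0],[0.2,2.8,0],[0.2,2.8,0],[0.1,2.4,0],[0.1,2,0]],"turn":[0,0,0,0,0]}'
python3 -m creep '{"grip":[1,1,1,1,1],"slide":[[0.1,1.6,0],[0.1,1,0],[0,0.5,0],[0,0,0],[0,0,0]],"turn":[0,0,0,0,0]}'
python3 d.py 0.6018 0.2308 0.14
python3 - <<'E'
from h import *
o=monitor.get_obs();cv2.imwrite("pics/w7.png",eyes.read_camera("wrist"));np.save("w7.npy",np.r_[o["position"],o["tool_rot"]])
cv2.imwrite("pics/t7.png",eyes.read_camera("top"))
E
```

```text
clock: 19.25
position: [0.5661, -0.0801, 0.2394]
tool_rot: [3.141, -0.003, 2.979]
force: [0.2, -0.3, -2.5]
opening: 0.223
clock: 19.67
position: [0.5786, 0.0601, 0.2394]
tool_rot: [-3.142, -0.002, 2.98]
force: [1.1, -0.8, -1.9]
opening: 0.227
clock: 20.08
position: [0.5911, 0.1882, 0.2393]
tool_rot: [-3.141, -0.003, 2.981]
force: [1.3, -0.1, -1.9]
opening: 0.227
clock: 20.5
position: [0.5954, 0.2159, 0.2409]
tool_rot: [-3.141, -0.0, 2.979]
force: [-1.1, 0.1, -2.4]
opening: 0.228
slide cm [-0.39  1.58 10.08] tcp [0.5954 0.2159 0.2409] rpy [-3.1408e+00 -4.0000e-04  2.9794e+00] F [-1.1   0.1  -2.39] 20.5
```

View pics/w7.png

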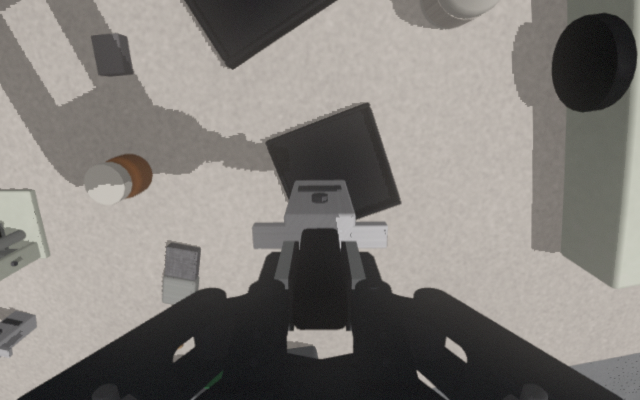

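```bash
python3 - <<'E'
from h import *
a=np.load("w7.npy");c=cam("wrist",dict(position=a[:3],tool_rot=a[3:]))
P=[onz(c,u,.018) for u in [(265,141),(368,103),(400,204)]]
print(np.round(P,4),np.linalg.norm(P[0]-P[1]),np.linalg.norm(P[1]-P[2]),"c",(P[0]+P[2])/2, "edge yaw",np.arctan2(*(P[1]-P[0])[[1,0]]))
E
python3 d.py 0.603 0.231 0.16
```

```text
[[0.557  0.1621 0.018 ]
 [0.5355 0.2774 0.018 ]
 [0.6521 0.2999 0.018 ]] 0.11726197071920583 0.11878404297257365 c [0.60455987 0.23098727 0.018     ] edge yaw 1.7559130884185559
slide cm [-0.48  1.66  8.12] tcp [0.5956 0.2154 0.2412] rpy [-3.1411 -0.      2.9785] F [ 0.18  0.38 -2.33] 20.6
```

```bash
python3 -m creep '{"grip":[1,1,1,1,1],"slide":[[-0.2,0.8,1],[-0.2,0.8,1.8],[-0.1,0,2],[0,0,2],[0,0,1.5]],"turn":[0,0,0,0,0]}'
python3 -m creep '{"grip":[1,1,1,1,1],"slide":[[0,0,1],[0,0,0.7],[0,0,0.5],[0,0,0],[0,0,0]],"turn":[0,0,0,0,0]}'
python3 d.py 0.603 0.231 0.1194
```

```text
clock: 21.02
position: [0.6024, 0.2311, 0.1555]
tool_rot: [-3.141, -0.002, 2.979]
force: [-0.5, -0.1, -2.1]
opening: 0.223
clock: 21.43
position: [0.6034, 0.2315, 0.1368]
tool_rot: [3.141, 0.001, 2.979]
force: [-0.1, -0.2, -1.5]
opening: 0.227
slide cm [ 0.04 -0.06  1.74] tcp [0.6034 0.2315 0.1368] rpy [3.1412e+00 8.0000e-04 2.9794e+00] F [-0.07 -0.16 -1.53] 21.4333
```

```bash
python3 -m creep '{"grip":[1,1,1,1,1],"slide":[[0,0,0.4],[0,0,0.4],[0,0,0.3],[0,0,0.2],[0,0,0]],"turn":[0,0,0,0,0]}'
python3 -m creep '{"grip":[1,1,1,1,1],"slide":[[0,0,0.1],[0,0,0.1],[0,0,0],[0,0,0],[0,0,0]],"turn":[0,0,0,0,0]}'
python3 d.py 0.603 0.231 0.1194
```

```text
clock: 21.85
position: [0.6025, 0.2314, 0.1225]
tool_rot: [-3.141, -0.001, 2.98]
force: [0.4, -0.4, -1.4]
opening: 0.225
clock: 22.27
position: [0.6031, 0.2315, 0.1213]
tool_rot: [3.142, 0.0, 2.98]
force: [-0.4, 0.2, -2.5]
opening: 0.224
slide cm [-0.   -0.05  0.19] tcp [0.6031 0.2315 0.1213] rpy [3.1415e+00 1.0000e-04 2.9796e+00] F [-0.36  0.21 -2.51] 22.2667
```

```bash
python3 -m creep '{"grip":[1,1,1,1,1],"slide":[[0,0,0.05],[0,0,0.05],[0,0,0],[0,0,0],[0,0,0]],"turn":[0,0,0,0,0]}'
python3 -m creep '{"grip":[1,1,1,1,1],"slide":[[0,0,0.05],[0,0,0],[0,0,0],[0,0,0],[0,0,0]],"turn":[0,0,0,0,0]}'
```

```text
clock: 22.68
position: [0.603, 0.2315, 0.1202]
tool_rot: [-3.142, 0.0, 2.98]
force: [0.3, 0.1, -1.9]
opening: 0.228
clock: 23.1
position: [0.603, 0.2315, 0.1197]
tool_rot: [3.142, 0.0, 2.98]
force: [-0.0, -0.6, -1.6]
opening: 0.229
```

```bash
python3 -m creep '{"grip":[1,1,1,1,1],"slide":[[0,0,0.05],[0,0,0],[0,0,0],[0,0,0],[0,0,0]],"turn":[0,0,0,0,0]}'
```

```text
clock: 23.52
position: [0.6032, 0.2315, 0.1194]
tool_rot: [3.141, 0.0, 2.98]
force: [0.2, -0.2, -0.5]
opening: 0.228
```

```bash
python3 -m creep '{"grip":[1,1,1,1,1],"slide":[[0,0,0.03],[0,0,0],[0,0,0],[0,0,0],[0,0,0]],"turn":[0,0,0,0,0]}'
```

```text
clock: 23.93
position: [0.6033, 0.2315, 0.1194]
tool_rot: [3.141, 0.001, 2.98]
force: [-0.4, -0.1, 3.9]
opening: 0.224
```

```bash
python3 -m creep '{"grip":[1,1,1,1,1],"slide":[[0,0,-0.02],[0,0,0],[0,0,0],[0,0,0],[0,0,0]],"turn":[0,0,0,0,0]}' 25
python3 -m creep '{"grip":[1.8,2.0,2.1,2.2,2.4],"slide":[[0,0,0],[0,0,0],[0,0,0],[0,0,0],[0,0,0]],"turn":[0,0,0,0,0]}'
python3 -m creep '{"grip":[2.7,3,3.5,4,5],"slide":[[0,0,0],[0,0,0],[0,0,0],[0,0,0],[0,0,0]],"turn":[0,0,0,0,0]}'
python3 -m creep '{"grip":[6,6,6,6,6],"slide":[[0,0,0],[0,0,0],[0,0,0],[0,0,0],[0,0,0]],"turn":[0,0,0,0,0]}'
python3 - <<'E'
from h import *
o=monitor.get_obs();cv2.imwrite("pics/w8.png",eyes.read_camera("wrist"))
E
```

```text
clock: 24.35
position: [0.6032, 0.2315, 0.1194]
tool_rot: [3.141, 0.0, 2.98]
force: [-1.0, -0.3, 4.3]
opening: 0.231
clock: 24.77
position: [0.6024, 0.2313, 0.1183]
tool_rot: [-3.141, -0.001, 2.98]
force: [0.3, -1.5, 0.6]
opening: 0.279
clock: 25.18
position: [0.603, 0.2315, 0.1191]
tool_rot: [-3.142, -0.0, 2.98]
force: [0.2, 0.5, -0.0]
opening: 0.58
clock: 25.6
position: [0.603, 0.2315, 0.1191]
tool_rot: [3.142, 0.0, 2.98]
force: [-0.3, -0.3, 1.0]
opening: 0.702
```

View pics/w8.png

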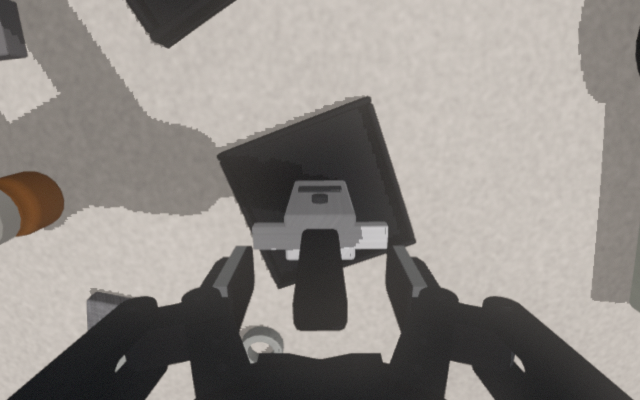

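The holder stands upright in the tray, with the handle at (320,280) clear between the open fingers (they are at 240 and 400). I'll retreat straight up.

```bash
python3 -m creep '{"grip":[6,6,6,6,6],"slide":[[0,0,-0.5],[0,0,-1],[0,0,-2],[0,0,-3],[0,0,-3]],"turn":[0,0,0,0,0]}'
python3 -m creep '{"grip":[6,6,6,6,6],"slide":[[0,0,-3],[0,0,-3],[0,0,-2],[0,0,-1],[0,0,0]],"turn":[0,0,0,0,0]}'
python3 -m creep '{"grip":[6,6,6,6,6],"slide":[[0,0,0],[0,0,0],[0,0,0],[0,0,0],[0,0,0]],"turn":[0,0,0,0,0]}'
python3 - <<'E'
from h import *
cv2.imwrite("pics/s9.png",eyes.read_camera("scene"));cv2.imwrite("pics/t9.png",eyes.read_camera("top"))
E
```

```text
clock: 26.07
position: [0.6024, 0.2313, 0.2152]
tool_rot: [-3.141, -0.001, 2.98]
force: [0.5, 0.2, -0.0]
opening: 0.708
clock: 26.48
position: [0.6043, 0.2318, 0.3085]
tool_rot: [3.139, 0.006, 2.98]
force: [0.3, -0.8, 0.6]
opening: 0.702
clock: 26.9
position: [0.6025, 0.2313, 0.3026]
tool_rot: [-3.141, -0.002, 2.98]
force: [-1.3, -0.4, -0.3]
opening: 0.699
```

View pics/s9.png

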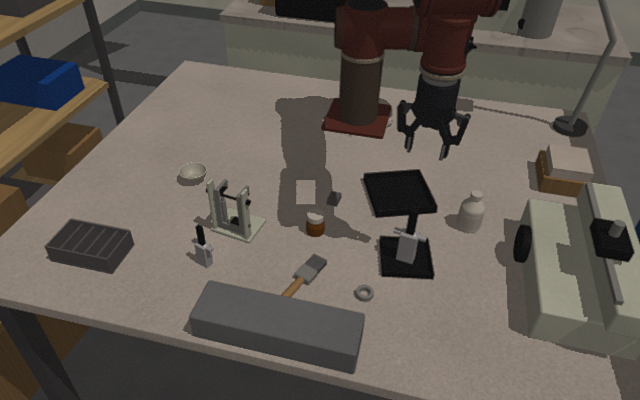

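View pics/t9.png

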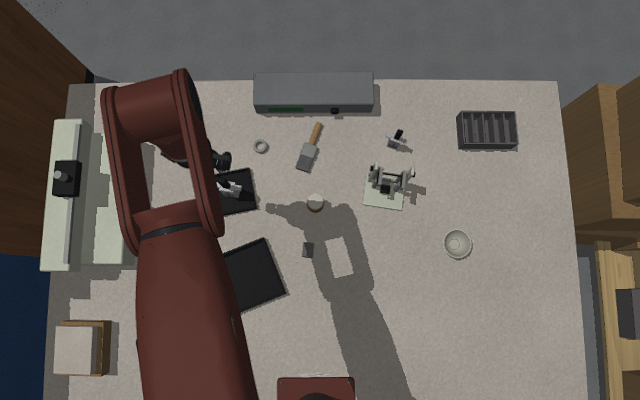

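The holder stands upright in the smaller tray at scene (408,245), the stand at (237,210) is empty, and the bystanders are at the same pixels as before. The gripper is about 10 cm above the handle, so I'm handing in.

```bash
python3 -c "
from workcell import sign_off; print(sign_off())"
```

```text
the job is handed in; nothing more can be done
None
```

The holder is off its hook and standing upright on the floor of the 120 mm tray. I let go, backed the gripper clear and handed the job in at about 27 s.

- **Unhooking:** I pressed the holder down about 19 mm. The push rose from about 5 N to 7.9 N there, which was the rubber stop. I eased up about 1 mm, drew it out 49 mm and then lifted it.
- **Load on the hook:** the highest wrist reading was 7.9 N, or about 10 N on the hook with the holder's weight added. That is a sum from readings taken between moves with about 1 N of noise, so a short peak could have gone unrecorded. The sideways pull while drawing out was at most about 3 N.
- **Setting down:** the holder met the tray floor at the height I had worked out, with the tool tip at 0.1194 m. It was pressed with about 4 N before release.
- **Last checks:** the final pictures showed the holder upright in the right tray, the stand empty and the gripper clear. Every bystander in view was at its earlier pixels, but the arm hid the reagent bottle from the top camera, so only the scene view confirms that one.
- **Disagreement:** the estimates of the tray's centre differed in x, at 0.602, 0.605 and 0.614 m. I took the last as biased because it included the tray's outer wall, and used 0.603 m.

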